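Sieve the spacers out of the salvaged heat sinks

TASK

Pick up the steel sieve basket by its grip, hold it level just above the grey catch tray and shake it side to side, across its slots, until all five small spacers have dropped through into the tray and only the two heat sinks are left in it. Then set the basket gently back on the middle of the rubber mat, push it home by its opposite wall until it sits flush against the mat's stop bar, without shoving hard, and leave it there. Do not tip the basket, and leave the bottle, the screwdriver and the cup alone.

Things in the scene. Friction and masses are not known exactly. Their poses are not given: they have to be found in the camera images.
- basket: Steel sieve basket, open on top, 132 (x) x 176 (y) mm outside, walls 45 mm high, 4 mm thick; 0.3-0.5 kg, plus 0.33 kg of parts. Origin: centre of its underside, z up. Floor 6 mm thick: flat bars 20 mm wide along its x axis at y = -44, 0, +44 mm, 24 mm open slots between them, 6 mm ledges along the y walls. Parts on a bar fall only when jerked along the basket's y, across the bars.
- basket_grip (a point): Centre of the black grip block on the rigid bail, 105 mm above the basket's underside, over its middle, axes as the basket's. Block 56 (x) x 16 (y) x 24 (z) mm; a strip 132 mm long along x joins it to posts at both ends. Nearest below: heat sinks, 65 mm under its centre. A hard grip (over 40 N) keeps it from turning.
- tray: Plain grey plastic catch tray, fixed to the bench, 180 (x) x 250 (y) mm outside, 60 mm high, wall 4 mm, floor 4 mm. Origin: centre of its underside, x and y along its sides. It stands to the left or to the right of the robot's centre line, the mat on the other side.
- mat: Dark rubber mat fixed to the bench, 220 (x) x 250 (y) mm, 5 mm thick. Origin: centre of its underside, x and y along its sides. Along its left (+y) edge stands a rigid aluminium stop bar, 12 mm thick, up to 25 mm above the bench, its inner face at y = +113 mm: a basket whose +y wall is flush against it has its centre at y = +25 mm. Sliding the basket takes 4-8 N.
- spacer0: Small plain steel spacer, a round slug 16 mm across and 14 mm high, 22 g. Origin: its centre; z is its axis. One of five, each standing on a floor bar of the basket at the start; it fits through a slot in any position. Friction unknown: gentle carrying leaves it in place, strokes of 36 mm in 0.2 s still leave it, strokes of 36 mm in about 0.1 s (peak 20 m/s2) slide it off.
- spacer1: Small plain steel spacer, a round slug 16 mm across and 14 mm high, 22 g. Origin: its centre; z is its axis. One of five, each standing on a floor bar of the basket at the start; it fits through a slot in any position. Friction unknown: gentle carrying leaves it in place, strokes of 36 mm in 0.2 s still leave it, strokes of 36 mm in about 0.1 s (peak 20 m/s2) slide it off.
- spacer2: Small plain steel spacer, a round slug 16 mm across and 14 mm high, 22 g. Origin: its centre; z is its axis. One of five, each standing on a floor bar of the basket at the start; it fits through a slot in any position. Friction unknown: gentle carrying leaves it in place, strokes of 36 mm in 0.2 s still leave it, strokes of 36 mm in about 0.1 s (peak 20 m/s2) slide it off.
- spacer3: Small plain steel spacer, a round slug 16 mm across and 14 mm high, 22 g. Origin: its centre; z is its axis. One of five, each standing on a floor bar of the basket at the start; it fits through a slot in any position. Friction unknown: gentle carrying leaves it in place, strokes of 36 mm in 0.2 s still leave it, strokes of 36 mm in about 0.1 s (peak 20 m/s2) slide it off.
- spacer4: Small plain steel spacer, a round slug 16 mm across and 14 mm high, 22 g. Origin: its centre; z is its axis. One of five, each standing on a floor bar of the basket at the start; it fits through a slot in any position. Friction unknown: gentle carrying leaves it in place, strokes of 36 mm in 0.2 s still leave it, strokes of 36 mm in about 0.1 s (peak 20 m/s2) slide it off.
- sink0: Finned aluminium heat sink, a block 50 (x) x 60 (y) x 34 (z) mm, 110 g. Origin: centre of its underside, z up. One of two, lying in the basket at the start; too large for the slots.
- sink1: Finned aluminium heat sink, a block 50 (x) x 60 (y) x 34 (z) mm, 110 g. Origin: centre of its underside, z up. One of two, lying in the basket at the start; too large for the slots.
- flux: Bystander: upright white bottle, 44 mm across, 100 mm high. Origin: centre of its underside.
- screwdriver: Bystander: screwdriver lying on the bench between tray and mat, along x. Origin: under its middle.
- cup: Bystander: white cup, 80 mm across, 70 mm high. Origin: centre of its underside.
Mind the look-alikes: they are no part of the job. What is shaped like the sink1 but red or yellow is not meant.

How it is judged (in metres and radians):
On the way, in this order (a step that is already met when the one before it is completed fails the run):
1. the basket is held up over the tray with at least one spacer still in it (horizontal distance between basket and tray below 0.06 m and height (world z) of basket above 0.045 m and contact force between the fingers and basket above 1 N and ((x of spacer0 in the frame of basket between -0.064 and 0.064 m and y of spacer0 in the frame of basket between -0.086 and 0.086 m and z of spacer0 in the frame of basket between 0.004 and 0.06 m) or (x of spacer1 in the frame of basket between -0.064 and 0.064 m and y of spacer1 in the frame of basket between -0.086 and 0.086 m and z of spacer1 in the frame of basket between 0.004 and 0.06 m) or (x of spacer2 in the frame of basket between -0.064 and 0.064 m and y of spacer2 in the frame of basket between -0.086 and 0.086 m and z of spacer2 in the frame of basket between 0.004 and 0.06 m) or (x of spacer3 in the frame of basket between -0.064 and 0.064 m and y of spacer3 in the frame of basket between -0.086 and 0.086 m and z of spacer3 in the frame of basket between 0.004 and 0.06 m) or (x of spacer4 in the frame of basket between -0.064 and 0.064 m and y of spacer4 in the frame of basket between -0.086 and 0.086 m and z of spacer4 in the frame of basket between 0.004 and 0.06 m))), for 0.1 s.
2. all five spacers lie in the tray while the basket is still held up, both heat sinks in it (height (world z) of basket above 0.045 m and contact force between the fingers and basket above 1 N and x of spacer0 in the frame of tray between -0.088 and 0.088 m and y of spacer0 in the frame of tray between -0.123 and 0.123 m and z of spacer0 in the frame of tray between 0 and 0.04 m and x of spacer1 in the frame of tray between -0.088 and 0.088 m and y of spacer1 in the frame of tray between -0.123 and 0.123 m and z of spacer1 in the frame of tray between 0 and 0.04 m and x of spacer2 in the frame of tray between -0.088 and 0.088 m and y of spacer2 in the frame of tray between -0.123 and 0.123 m and z of spacer2 in the frame of tray between 0 and 0.04 m and x of spacer3 in the frame of tray between -0.088 and 0.088 m and y of spacer3 in the frame of tray between -0.123 and 0.123 m and z of spacer3 in the frame of tray between 0 and 0.04 m and x of spacer4 in the frame of tray between -0.088 and 0.088 m and y of spacer4 in the frame of tray between -0.123 and 0.123 m and z of spacer4 in the frame of tray between 0 and 0.04 m and x of sink0 in the frame of basket between -0.064 and 0.064 m and y of sink0 in the frame of basket between -0.086 and 0.086 m and z of sink0 in the frame of basket between 0 and 0.07 m and x of sink1 in the frame of basket between -0.064 and 0.064 m and y of sink1 in the frame of basket between -0.086 and 0.086 m and z of sink1 in the frame of basket between 0 and 0.07 m), for 0.2 s.
At the end, for the whole second after the job is handed in: All five spacers lie in the tray; both heat sinks are in the basket, which stands at rest on the mat, tilted under 0.1 rad, within 4 mm of the stop bar, square to it within 0.05 rad, and within 35 mm of the middle along the bar (x of spacer0 in the frame of tray between -0.088 and 0.088 m and y of spacer0 in the frame of tray between -0.123 and 0.123 m and z of spacer0 in the frame of tray between 0 and 0.04 m and x of spacer1 in the frame of tray between -0.088 and 0.088 m and y of spacer1 in the frame of tray between -0.123 and 0.123 m and z of spacer1 in the frame of tray between 0 and 0.04 m and x of spacer2 in the frame of tray between -0.088 and 0.088 m and y of spacer2 in the frame of tray between -0.123 and 0.123 m and z of spacer2 in the frame of tray between 0 and 0.04 m and x of spacer3 in the frame of tray between -0.088 and 0.088 m and y of spacer3 in the frame of tray between -0.123 and 0.123 m and z of spacer3 in the frame of tray between 0 and 0.04 m and x of spacer4 in the frame of tray between -0.088 and 0.088 m and y of spacer4 in the frame of tray between -0.123 and 0.123 m and z of spacer4 in the frame of tray between 0 and 0.04 m and x of sink0 in the frame of basket between -0.064 and 0.064 m and y of sink0 in the frame of basket between -0.086 and 0.086 m and z of sink0 in the frame of basket between 0 and 0.07 m and x of sink1 in the frame of basket between -0.064 and 0.064 m and y of sink1 in the frame of basket between -0.086 and 0.086 m and z of sink1 in the frame of basket between 0 and 0.07 m and angle between basket's own z axis and vertical below 0.1 rad and y of basket in the frame of mat between 0.021 and 0.03 m and x of basket in the frame of mat between -0.035 and 0.035 m and z of basket in the frame of mat between 0.001 and 0.01 m and angle between the x axis of basket and the x axis of mat, either way round below 0.05 rad and linear speed of basket below 0.02 m/s and linear speed of each of spacer0, spacer1, spacer2, spacer3, spacer4 below 0.05 m/s); the robot touches nothing.
It fails at once if the basket is tipped more than 0.6 rad (angle between basket's own z axis and vertical above 0.6 rad).
It fails at once if the basket is banged on the mat or shoved into its stop bar (over 60 N) (contact force between basket and mat above 60 N).
It fails at once if a bystander is moved by more than 30 mm (distance of any of flux, screwdriver, cup from where it was at the start of the episode above 0.03 m).
It also fails if it takes over 70 s, if anything falls off the work surface, if the arm or the gripper's body presses on something with over 40 N, if the wrist force passes 120 N, or if a joint passes its speed limit or range.

ROBOT

A 6-joint arm with a two-finger parallel gripper is mounted at the origin on the work surface. World frame = base frame: x ahead of the robot, y to its left, z up, the work surface at z = 0. Lengths are in mm, angles in rad, forces in N, time in s.
With the tool pointing down it reaches from about 400 to 825 mm from the base axis. Payload 7 kg.
Tool frame: the origin (TCP) lies between the finger pads; the fingertips stand 17 mm ahead of it and the grasp point (between the pads) lies 2 mm behind it; z points along the fingers, y is the line along which they close (so a half turn about z gives the same grasp; the last joint's range is limited). The gripper opens to 88 mm and grips with 3 to 60 N. Pads are 19 mm wide; open, the fingers measure 130 mm over their backs; the gripper's body (78 mm by 193 mm) begins 47 mm behind the grasp point.
Start: joints at [1.606, 0.359, 0.012, 0, -1.224, -0.288], TCP at [168.838, 653.52, 243.561] pointing down, gripper open.
Joint ranges: [-3.07, 3.07], [-1.43, 2.12], [-1.02, 1.25], [-3.03, 1.67], [-3.05, -0], [-3.03, 3.03]. Speed limits (rad/s): [2.39, 2.39, 3.01, 3.14, 3.14, 3.14].

INTERFACE

Orientations are given as a 3x3 rotation matrix whose columns are the frame's x, y, z axes.
In Python, from plant import * gives the robot as it stands.
- The arm moves only by the shell command python3 -m creep 'ROWS' [FORCE]. ROWS is JSON, a list of rows, each a list of 5 numbers: the shift along the world's x, y, z in cm, then the turn about the world's z in rad, then the opening, from -1 (shut) to 1 (fully open). In form: [[tx, ty, tz, twist, hand], ...]. A call has 1 to 20 rows; each row shifts and turns the commanded pose from where the row before left it; what a row does not reach is not made up. A row lasts 1/8 s, in which the tool goes at most 62.5 mm and 10.7 degrees, less where a joint would pass 70% of its speed; a pose out of reach is approached as far as the arm can. A call is refused whole if a number of a shift passes 6.25 or a number of a turn 0.188, either way. A call with a gripper value outside its range is refused whole. The fingers move at their own pace and stop on an object; FORCE is the grip in N (left out, the last holds). Time passes only in rows, so rows that do not move let the fingers close. It gives the time, the measured TCP pose, the force, the opening and the grip force at its end, in the units of the state.
- sense(): the state, without advancing time (a new reading comes with each control period).
- grab_frame(name): name is "scene" or "top"; returns a dict with "color" (420x560x3 uint8, blue, green, red), "camera_matrix" (3x3 intrinsics, pixels), "k1" (the pictures are not rectified: a ray, as slopes to the right and down, at radius r is drawn at 1 + k1 r^2 times it, then the intrinsics apply), "R" (3x3) and "t" (3): a world point X has camera coordinates R X + t. Camera axes: x right, y down, z forward; pixel columns grow to the right and rows downward; lengths in mm; the calibration is good to about 2 mm. A picture is of the moment at which its call begins. There is no depth.
- job_done(): hands the job in; it is judged then, once.
The state is a dict: "time": time; "joints": joint angles; "dq": joint speeds; "joint_torque": joint torques, N m; "eef_pos": TCP position; "ee_rot": TCP orientation; "contact_force": force on the tool from outside, world axes, zero at the start; "torque": the same for the moment, N m; "grip_width": finger opening in mm; "finger_force": force on a finger pad.
Only numpy, scipy, OpenCV 4.12 (cv2) and the standard library are available. Lean on these libraries where they do the work, as an engineer would, in place of code of your own. Each camera call takes 0.05 s, during which the arm holds its last target. There are 200 camera calls.

## Working session

There is one attempt and no reset: what is moved stays moved. The work goes in short steps, Python scripts to look and compute and a shell command to move; the robot and the scene stay as the last step left them, time stands still between calls to the robot, and variables do not carry over. Pictures are saved under pics/ and viewed, at most 10 in all, crops included, and the job is handed in when it is done.

```bash
mkdir -p pics
cat > h.py <<'E'
from plant import *
import numpy as np, cv2
def und(f,px):
    K=np.array(f["camera_matrix"],float)
    return cv2.undistortPoints(np.array(px,float).reshape(-1,1,2),K,np.array([f["k1"],0,0,0,0.])).reshape(-1,2)
def onplane(f,px,z):
    R=np.array(f["R"]);t=np.array(f["t"]);c=-R.T@t
    d=np.c_[und(f,px),np.ones(len(und(f,px)))]@R
    return c+d*((z-c[2])/d[:,2])[:,None]
def proj(f,X):
    K=np.array(f["camera_matrix"],float);R=np.array(f["R"],float);t=np.array(f["t"],float)
    return cv2.projectPoints(np.array(X,float).reshape(-1,1,3),cv2.Rodrigues(R)[0],t,K,np.array([f["k1"],0,0,0,0.]))[0].reshape(-1,2)
E
python3 - <<'E'
from h import *
for n in("scene","top"):
    f=grab_frame(n); cv2.imwrite(f"pics/{n}0.png",f["color"]); print(n,-np.array(f["R"]).T@f["t"],f["k1"],np.array(f["R"]).round(2).tolist())
s=sense();print(s["time"],s["eef_pos"],s["ee_rot"],s["grip_width"],s["contact_force"])
E
```

```text
scene [1288.03059316  -86.180644    716.342841  ] 0.06495158625406829 [[0.13, 0.99, 0.01], [0.66, -0.08, -0.75], [-0.74, 0.1, -0.66]]
top [508.92522836 -20.92604955 887.66419031] -0.05586815853336126 [[-0.01, -1.0, -0.02], [-0.99, 0.01, -0.12], [0.12, 0.02, -0.99]]
0.1 [168.73881159 653.13253697 242.71820579] [[ 9.68194250e-01 -2.50199596e-01 -2.35925818e-04]
 [-2.50199665e-01 -9.68193115e-01 -1.48986644e-03]
 [ 1.44342227e-04  1.50150868e-03 -9.99998862e-01]] 87.82714843460504 [-0.48200967 -0.90105233  0.23278081]
```

View pics/top0.png

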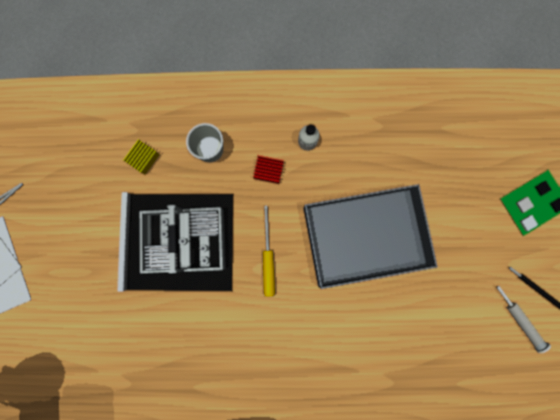

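View pics/scene0.png

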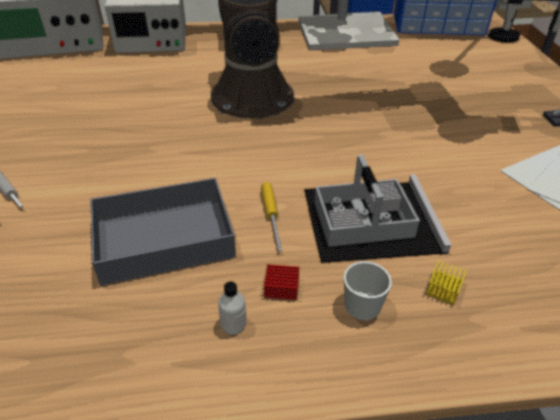

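The top view shows the mat at px (118–233, 193–291) with the stop bar at its left edge and the basket at (139–224, 207–273). The tray is at (305–436, 186–286), the screwdriver at (268, 250), and the cup and bottle are ahead. Next I measure these.

Run:
```python
from h import *
f=grab_frame("top");im=f["color"];hsv=cv2.cvtColor(im,cv2.COLOR_BGR2HSV)
def rect(m,z,name):
    c=max(cv2.findContours(m,cv2.RETR_EXTERNAL,cv2.CHAIN_APPROX_NONE)[0],key=cv2.contourArea)
    P=onplane(f,c.reshape(-1,2),z)[:,:2].astype(np.float32)
    (cx,cy),wh,a=cv2.minAreaRect(P);print(name,cx,cy,wh,a,cv2.boundingRect(c))
    return c
def box(m,x0,y0,x1,y1):
    o=np.zeros_like(m);o[y0:y1,x0:x1]=m[y0:y1,x0:x1];return o
sat=((hsv[...,1]<90)).astype(np.uint8)*255
mat=box(((im.max(2)<45)).astype(np.uint8)*255,105,180,250,305)
rect(mat,5,"mat dark")
rect(box(sat,105,180,250,305),5,"mat+bar")
rect(box(sat,290,170,450,300),60,"tray")
for thr in(60,90):
  b=box((im.max(2)>thr).astype(np.uint8)*255,133,197,229,285)
  rect(b,50,f"basket{thr}")
g=cv2.resize(im[185:300,110:245],None,fx=5.5,fy=5,interpolation=cv2.INTER_CUBIC);cv2.imwrite("pics/b1.png",g)
g=cv2.resize(im[175:295,295:445],None,fx=5,fy=5,interpolation=cv2.INTER_CUBIC);cv2.imwrite("pics/t1.png",g)
```

```text
mat dark 541.376953125 198.56283569335938 (239.61671447753906, 214.52670288085938) 89.20075225830078 (125, 194, 108, 96)
mat+bar 541.4775390625 208.44058227539062 (257.5269470214844, 224.7694549560547) 89.38094329833984 (117, 192, 115, 100)
tray 546.4046020507812 -217.8111114501953 (180.1117706298828, 252.9374237060547) 9.40837574005127 (304, 185, 133, 104)
basket60 543.7974853515625 141.51226806640625 (136.2058868408203, 95.05620574951172) 1.938218593597412 (178, 207, 46, 65)
basket90 543.6101684570312 141.09423828125 (133.784912109375, 91.70406341552734) 2.2308197021484375 (179, 207, 44, 65)
```

View pics/b1.png

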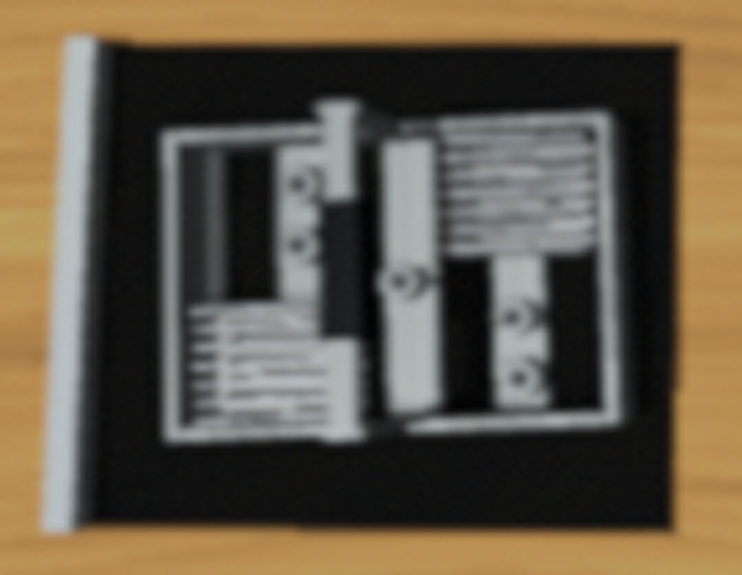

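View pics/t1.png

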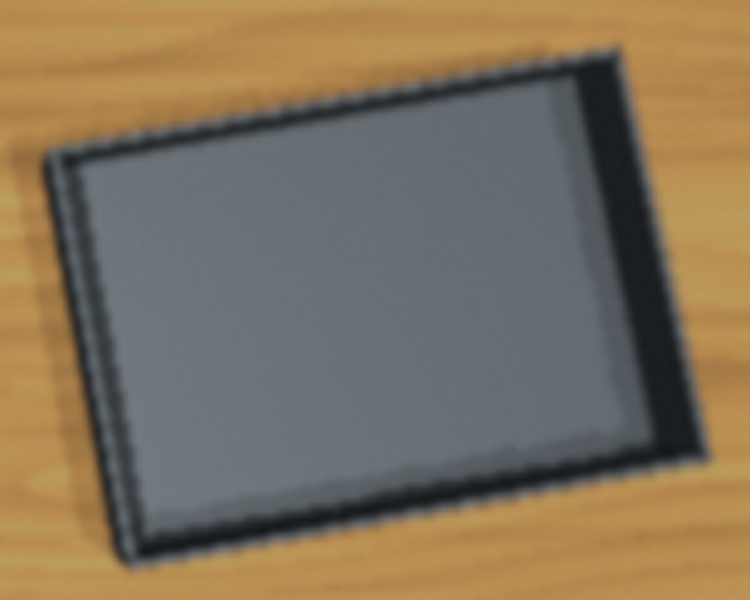

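The crops show the basket rim corners at (162,130), (610,112), (622,425), (166,441) and the black grip at (342,270). The bar's inner top edge runs (98,40)–(74,530), and the mat's right edge (678,45)–(672,528). The tray is empty.

Run:
```python
from h import *
f=grab_frame("top")
def b(p,z):return onplane(f,np.array(p)/[5.5,5]+[110,185],z)[:,:2]
def an(v):return np.arctan2(v[1],v[0])
C=b([(162,130),(610,112),(622,425),(166,441)],50);print(C,C.mean(0))
d=C[0]-C[1];print("yaxis ang-90",an(d)-np.pi/2,an(C[3]-C[2])-np.pi/2,"xang",an(C[0]-C[3]),an(C[1]-C[2]),np.linalg.norm(np.diff(C[[0,1,2,3,0]],axis=0),axis=1))
G=b([(325,203),(357,203),(364,337),(322,337)],122);print("grip",G,G.mean(0))
S=b([(320,105),(357,105),(364,435),(326,438)],110);print("strip",S,S.mean(0))
B=b([(98,40),(74,530)],25);print("bar",B,an(B[0]-B[1]))
R=b([(678,45),(672,528)],5);print("mat right",R,an(R[0]-R[1]))
u=np.array([np.cos(an(R[0]-R[1])),np.sin(an(R[0]-R[1]))]);v=np.array([-u[1],u[0]])
print("mat centre from right",R.mean(0)+125*v,"bar inner",B.mean(0)-113*v)
T=onplane(f,np.array([(45,155),(617,50),(708,460),(125,567)])/5+[295,175],60)[:,:2];print("tray",T.mean(0),an(T[0]-T[3]),an(T[1]-T[2]))
# scene view check of grip
f=grab_frame("scene");im=f["color"]
c=T.mean(0);print(proj(f,[[*G.mean(0),122],[*C.mean(0),110]]))
print(np.round(proj(f,np.c_[C,[50]*4])))
```

```text
[[605.38853891 274.65632159]
 [610.96994746  96.84949483]
 [477.58989773  91.79405544]
 [471.87069548 269.50011189]] [541.4547699  183.19999594]
yaxis ang-90 0.03137998985288237 0.032172391760568075 xang 0.038598951280249275 0.037884380755281104 [177.89440622 133.47582228 177.79806459 133.61736793]
grip [[567.44628399 189.06460461]
 [567.32250222 177.4848192 ]
 [514.90091023 174.10348586]
 [515.01417222 189.18171296]] [541.17096716 182.45865566]
strip [[607.87202581 194.99775405]
 [607.69347364 181.31336317]
 [476.55285411 176.59730414]
 [475.4528453  190.35941044]] [541.89279972 185.81695795]
bar [[649.41310209 311.4624668 ]
 [432.23569658 314.67028937]] -0.014769443021150169
mat right [[646.81434398  75.05794354]
 [430.53078634  77.5913489 ]] -0.011712815998858483
mat centre from right [540.13663369 201.31607194] bar inner [539.50088139 200.07412923]
tray [ 544.89606705 -218.5565729 ] 0.1698549971049885 0.16400242783675367
[[367.46610807 172.83058131]
 [367.10528253 177.82003205]]
[[418. 219.]
 [328. 228.]
 [313. 185.]
 [395. 177.]]
```

```bash
python3 -m creep '[[1.5,-1.9,0,0.012,1],[3.1,-3.9,0,0.024,1],[3.1,-3.9,0,0.024,1],[3.1,-3.9,0,0.024,1],[3.1,-3.9,0,0.024,1],[3.1,-3.9,0,0.024,1],[3.1,-3.9,0,0.024,1],[3.1,-3.9,0,0.024,1],[3.1,-3.9,0,0.024,1],[3.1,-3.9,0,0.024,1],[3.1,-3.9,0,0.024,1],[3.1,-3.9,0,0.024,1],[1.6,-2.1,0,0.012,1],[0,0,0,0,1]]' 60
python3 - <<'E'
from h import *
s=sense();print(s["joints"],s["contact_force"],"err mm",np.array([541.3,183,108])-s["eef_pos"],"twist",np.pi/2+.034-np.arctan2(-s["ee_rot"][1][1],-s["ee_rot"][0][1]))
E
```

```text
time: 2.0
eef_pos: [541.3, 182.1, 243.4]
ee_rot: [[0.999, 0.032, -0.0], [0.032, -0.999, -0.0], [-0.0, 0.0, -1.0]]
contact_force: [-0.1, 0.8, 0.5]
grip_width: 87.5
finger_force: 0.0
[ 6.67087881e-01  1.89191424e-01 -2.21896255e-01  6.57686766e-05
 -1.16017157e+00  9.35968369e-01] [-0.1389694   0.83230124  0.49160069] err mm [-1.10506409e-02  8.67963190e-01 -1.35378395e+02] twist 0.001713755552417373
```

```bash
python3 -m creep '[[0,0.1,-2,0,1],[0,0,-3,0,1],[0,0,-3,0,1],[0,0,-2.5,0,1],[0,0,-2,0,1],[0,0,-1,0,1],[0,0,0,0,1]]' 60
python3 -m creep '[[0,0,0,0,0],[0,0,0,0,-0.3],[0,0,0,0,-0.5],[0,0,0,0,-1],[0,0,0,0,-1],[0,0,0,0,-1],[0,0,0,0,-1]]' 50
```

```text
time: 2.88
eef_pos: [540.4, 185.5, 108.3]
ee_rot: [[0.999, 0.036, -0.001], [0.036, -0.999, -0.001], [-0.001, 0.001, -1.0]]
contact_force: [0.5, -0.1, 0.7]
grip_width: 87.8
finger_force: 0.0
time: 3.75
eef_pos: [540.8, 185.5, 108.5]
ee_rot: [[0.999, 0.035, -0.0], [0.035, -0.999, -0.0], [-0.0, 0.0, -1.0]]
contact_force: [-0.5, -0.5, 0.4]
grip_width: 23.3
finger_force: 0.0
```

```bash
python3 -m creep '[[0,0,0,0,-1],[0,0,0,0,-1],[0,0,0,0,-1],[0,0,0,0,-1]]' 55
```

```text
time: 4.25
eef_pos: [540.8, 185.3, 108.5]
ee_rot: [[0.999, 0.035, -0.0], [0.035, -0.999, -0.0], [-0.0, 0.0, -1.0]]
contact_force: [-0.3, -2.7, -0.0]
grip_width: 15.7
finger_force: 55.0
```

Gripped at 55 N. Next I lift slowly.

```bash
python3 -m creep '[[0,0,0.2,0,-1],[0,0,0.4,0,-1],[0,0,0.6,0,-1],[0,0,0.8,0,-1],[0,0,0.9,0,-1],[0,0,0.9,0,-1],[0,0,0.9,0,-1],[0,0,0.9,0,-1],[0,0,0.9,0,-1],[0,0,0.8,0,-1],[0,0,0.6,0,-1],[0,0,0.4,0,-1],[0,0,0.2,0,-1],[0,0,0,0,-1]]' 55
```

```text
time: 6.0
eef_pos: [540.8, 185.5, 193.5]
ee_rot: [[0.999, 0.035, -0.0], [0.035, -0.999, -0.0], [-0.0, 0.0, -1.0]]
contact_force: [-0.2, -0.7, -7.5]
grip_width: 15.8
finger_force: 55.0
```

```bash
python3 -m creep '[[0,-0.4,0,0,-1],[0,-0.8,0,0,-1],[0,-1.2,0,0.004,-1],[0,-1.2,0,0.004,-1],[0,-1.2,0,0.004,-1],[0,-1.2,0,0.004,-1],[0,-1.2,0,0.004,-1],[0,-1.2,0,0.004,-1],[0,-1.2,0,0.004,-1],[0,-1.2,0,0.004,-1],[0,-1.2,0,0.004,-1],[0,-1.2,0,0.004,-1],[0,-1.2,0,0.004,-1],[0,-1.2,0,0.004,-1],[0,-1.2,0,0.004,-1],[0,-1.2,0,0.004,-1],[0,-1.2,0,0.004,-1],[0,-1.2,0,0.004,-1],[0,-1.2,0,0.004,-1],[0,-1.2,0,0.004,-1]]' 55
python3 -m creep '[[0,-1.2,0,0.004,-1],[0,-1.2,0,0.004,-1],[0,-1.2,0,0.004,-1],[0,-1.2,0,0.004,-1],[0,-1.2,0,0.004,-1],[0,-1.2,0,0.004,-1],[0,-1.2,0,0.004,-1],[0,-1.2,0,0.004,-1],[0,-1.2,0,0.004,-1],[0,-1.2,0,0.004,-1],[0.1,-1.2,0,0.004,-1],[0.1,-1.2,0,0.004,-1],[0.1,-1.2,0,0.004,-1],[0.1,-1.1,0,0.004,-1],[0,-0.8,0,0.004,-1],[0,-0.4,0,0,-1],[0,0,0,0,-1]]' 55
python3 - <<'E'
from h import *
f=grab_frame("top");im=f["color"]
cv2.imwrite("pics/c2.png",cv2.resize(im[160:310,240:460],None,fx=3.6,fy=3.6,interpolation=cv2.INTER_CUBIC))
E
```

```text
time: 8.5
eef_pos: [540.8, -43.3, 193.6]
ee_rot: [[0.994, 0.107, 0.0], [0.107, -0.994, -0.0], [0.0, 0.0, -1.0]]
contact_force: [0.2, -0.4, -7.4]
grip_width: 15.2
finger_force: 55.0
time: 10.62
eef_pos: [544.8, -221.6, 193.5]
ee_rot: [[0.986, 0.166, -0.0], [0.166, -0.986, 0.0], [-0.0, -0.0, -1.0]]
contact_force: [0.3, 0.4, -7.2]
grip_width: 15.8
finger_force: 55.0
```

View pics/c2.png

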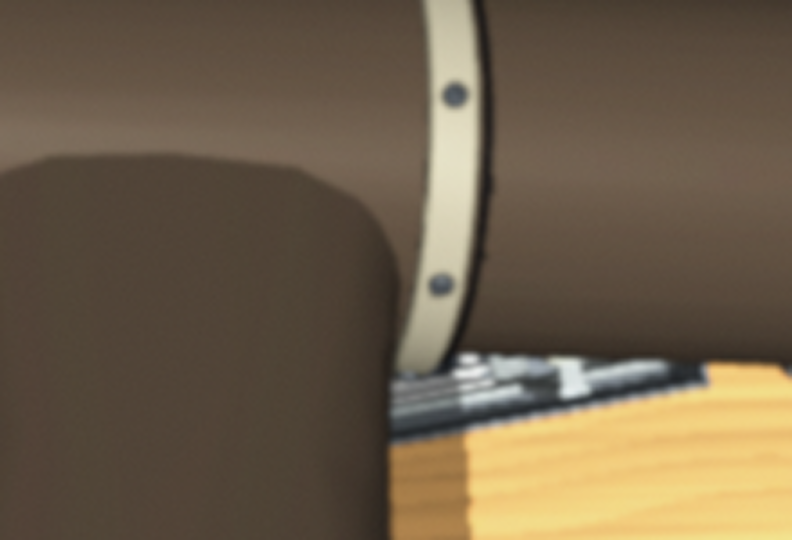

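```bash
python3 -m creep '[[0,0.1,-0.4,0,-1],[0,0.1,-0.7,0,-1],[0,0.1,-0.7,0,-1],[0,0,-0.4,0,-1],[0,0,-0.1,0,-1],[0,0,0,0,-1],[0,0,0,0,-1]]' 58
python3 - <<'E'
from h import *
f=grab_frame("scene");im=f["color"]
cv2.imwrite("pics/s3.png",cv2.resize(im[130:300,60:270],None,fx=3.5,fy=3.5,interpolation=cv2.INTER_CUBIC))
E
```

```text
time: 11.55
eef_pos: [545.0, -218.6, 170.8]
ee_rot: [[0.986, 0.166, 0.0], [0.166, -0.986, -0.0], [0.0, 0.0, -1.0]]
contact_force: [-0.3, -0.3, -6.8]
grip_width: 15.6
finger_force: 58.0
```

View pics/s3.png

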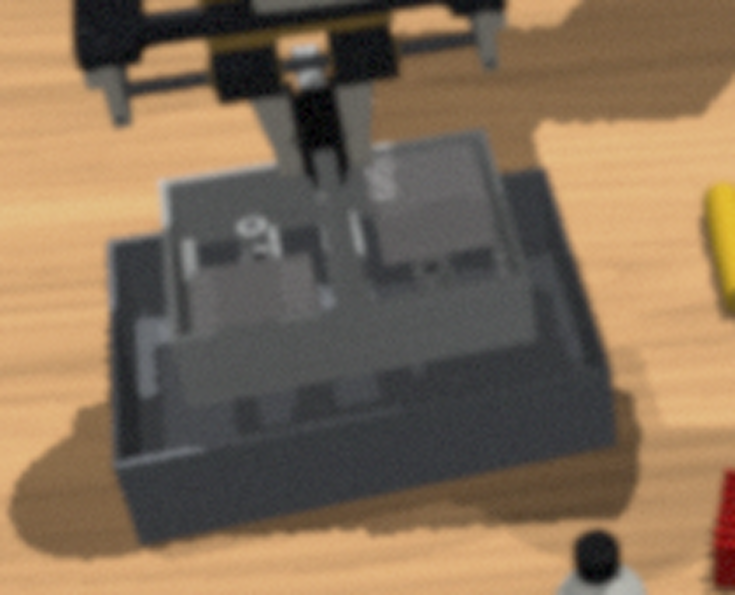

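The basket hangs level and centred over the tray, with spacers still on the bars at about (255,235). Now I start shaking.

```bash
python3 -m creep '[[-0.4,2.2,0,0,-1],[0.75,-4.4,0,0,-1],[-0.75,4.4,0,0,-1],[0.75,-4.4,0,0,-1],[-0.75,4.4,0,0,-1],[0.75,-4.4,0,0,-1],[-0.35,2.2,0,0,-1],[0,0,0,0,-1],[0,0,0,0,-1]]' 60
python3 - <<'E'
from h import *
f=grab_frame("scene");im=f["color"]
cv2.imwrite("pics/s4.png",cv2.resize(im[130:300,60:270],None,fx=3.5,fy=3.5,interpolation=cv2.INTER_CUBIC))
E
```

```text
time: 12.72
eef_pos: [545.1, -218.6, 171.0]
ee_rot: [[0.986, 0.167, 0.001], [0.167, -0.986, -0.0], [0.001, 0.0, -1.0]]
contact_force: [0.3, 0.6, -5.2]
grip_width: 15.4
finger_force: 60.0
```

View pics/s4.png

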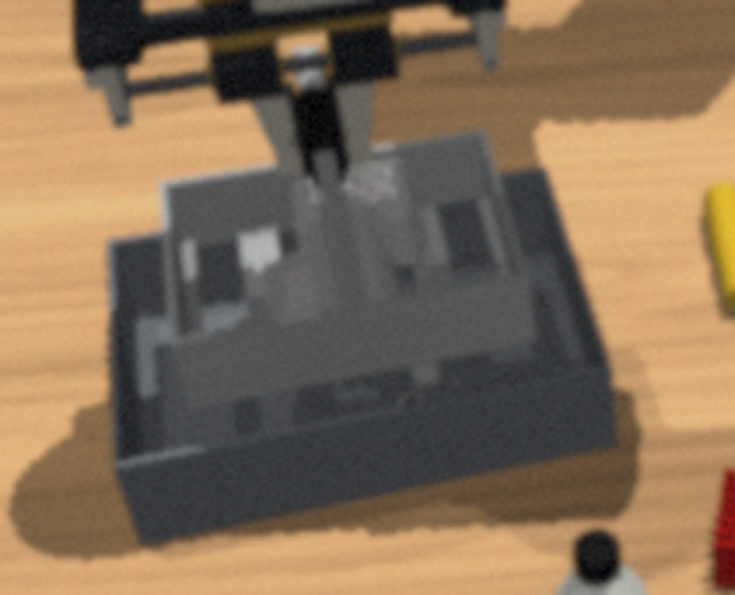

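The visible bars look empty and the sinks have slid together in the middle. I shake again, then average the weight reading.

```bash
python3 -m creep '[[-0.4,2.3,0,0,-1],[0.8,-4.7,0,0,-1],[-0.8,4.7,0,0,-1],[0.8,-4.7,0,0,-1],[-0.8,4.7,0,0,-1],[0.8,-4.7,0,0,-1],[-0.8,4.7,0,0,-1],[0.8,-4.7,0,0,-1],[-0.8,4.7,0,0,-1],[0.8,-4.7,0,0,-1],[-0.4,2.4,0,0,-1],[0,0,0,0,-1],[0,0,0,0,-1],[0,0,0,0,-1]]' 60
python3 - <<'E'
from h import *
w=[]
for i in range(14):
    f=grab_frame("scene"); w.append(sense()["contact_force"][2])
print(np.mean(w),np.std(w)/len(w)**.5)
im=f["color"]
cv2.imwrite("pics/s5.png",cv2.resize(im[130:300,60:270],None,fx=3.5,fy=3.5,interpolation=cv2.INTER_CUBIC))
E
```

```text
time: 14.52
eef_pos: [545.0, -218.7, 170.7]
ee_rot: [[0.986, 0.167, 0.0], [0.167, -0.986, -0.0], [0.0, 0.0, -1.0]]
contact_force: [-0.9, -0.1, -6.0]
grip_width: 15.7
finger_force: 60.0
-6.1487401486692495 0.11958156013789166
```

View pics/s5.png

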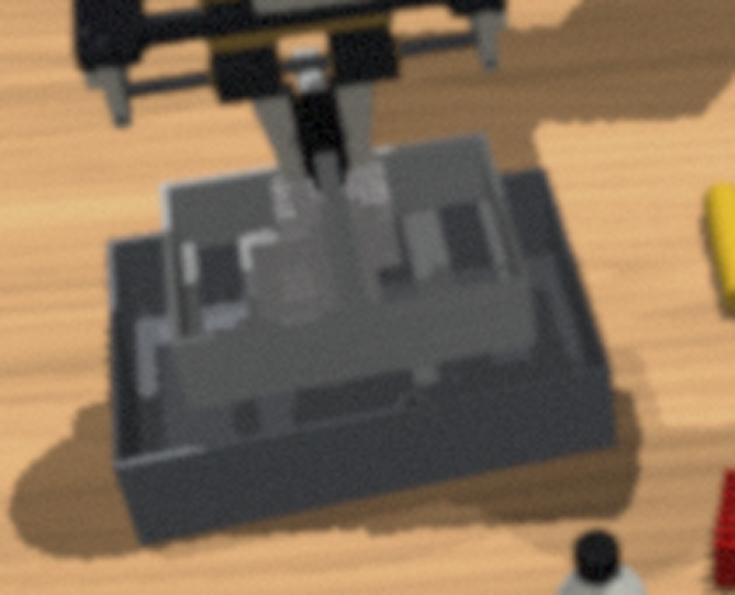

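Total loss is about 1.1 N, which fits five spacers. I lift and carry back part way, then count them in the tray.

```bash
python3 -m creep '[[0,0,0.4,0,-1],[0,0,0.8,0,-1],[0,0,0.9,0,-1],[0,0,0.6,0,-1],[0,0.4,0.3,0,-1],[0,0.8,0,-0.006,-1],[0,1.2,0,-0.006,-1],[0,1.4,0,-0.006,-1],[0,1.4,0,-0.006,-1],[0,1.4,0,-0.006,-1],[0,1.4,0,-0.006,-1],[0,1.4,0,-0.006,-1],[0,1.4,0,-0.006,-1],[0,1.4,0,-0.006,-1],[0,1.4,0,-0.006,-1],[0,1.4,0,-0.006,-1],[0,1.4,0,-0.006,-1],[0,1.4,0,-0.006,-1],[0,1.4,0,-0.006,-1],[0,1.4,0,-0.006,-1]]' 60
python3 -m creep '[[0,1.4,0,-0.006,-1],[0,1.4,0,-0.006,-1],[0,1.4,0,-0.006,-1],[0,1.4,0,-0.006,-1],[0,1.4,0,-0.006,-1],[0,1.4,0,-0.006,-1],[0,1.4,0,-0.006,-1],[0,1.4,0,-0.006,-1],[0,1.0,0,-0.006,-1],[0,0.6,0,-0.006,-1],[0,0,0,0,-1],[0,0,0,0,-1]]' 60
python3 - <<'E'
from h import *
f=grab_frame("top");a=cv2.resize(f["color"][170:300,290:450],None,fx=3.6,fy=3.6,interpolation=cv2.INTER_CUBIC)
cv2.imwrite("pics/v6.png",a)
w=[]
for i in range(14):
    f=grab_frame("scene"); w.append(sense()["contact_force"][2])
print(np.mean(w),np.std(w)/len(w)**.5)
E
```

```text
time: 17.73
eef_pos: [544.8, -11.5, 200.6]
ee_rot: [[0.997, 0.077, 0.0], [0.077, -0.997, 0.0], [0.0, -0.0, -1.0]]
contact_force: [0.2, -0.4, -6.9]
grip_width: 15.6
finger_force: 60.0
time: 19.23
eef_pos: [544.8, 115.2, 200.5]
ee_rot: [[1.0, 0.017, -0.0], [0.017, -1.0, -0.0], [-0.0, 0.0, -1.0]]
contact_force: [-0.8, -0.1, -6.0]
grip_width: 15.6
finger_force: 60.0
-5.805466617253985 0.10144467858088145
```

View pics/v6.png

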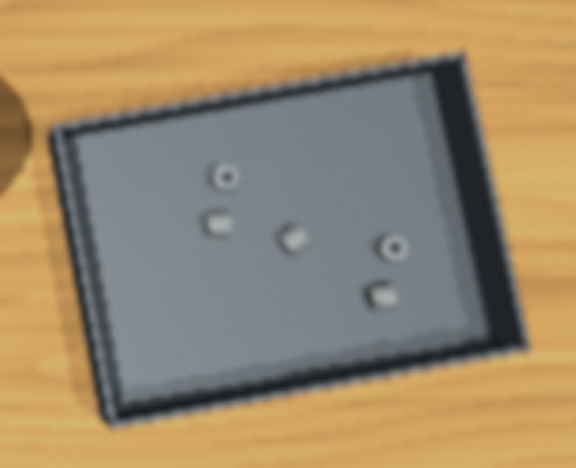

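All five spacers lie in the tray, at (227,177), (219,224), (293,239), (393,248), (383,296). I carry on to the mat and lower.

```bash
python3 -m creep '[[0,0.6,0,-0.005,-1],[-0.1,1.2,0,-0.005,-1],[-0.1,1.4,0,-0.005,-1],[-0.1,1.4,0,-0.005,-1],[-0.1,1.4,0,-0.005,-1],[-0.1,1.2,-0.2,-0.005,-1],[0,1.0,-0.5,0,-1],[0,0.6,-1,0,-1],[0,0,-1.2,0,-1],[0,0,-1.2,0,-1],[0,0,-1.2,0,-1],[0,0,-1.2,0,-1],[0,0,-1,0,-1],[0,0,-0.6,0,-1],[0,0,-0.3,0,-1],[0,0,-0.2,0,-1],[0,0,-0.1,0,-1],[0,0,0,0,-1],[0,0,0,0,-1]]' 50
python3 -m creep '[[0,0,-0.1,0,-1],[0,0,-0.1,0,-1],[0,0,0,0,-1]]' 50
```

```text
time: 22.35
eef_pos: [539.9, 203.6, 113.8]
ee_rot: [[1.0, -0.013, 0.0], [-0.013, -1.0, 0.0], [0.0, -0.0, -1.0]]
contact_force: [0.2, 0.3, -5.6]
grip_width: 15.8
finger_force: 50.0
time: 22.72
eef_pos: [539.8, 203.5, 111.4]
ee_rot: [[1.0, -0.013, -0.0], [-0.013, -1.0, -0.0], [-0.0, 0.0, -1.0]]
contact_force: [-0.5, -0.7, -4.8]
grip_width: 15.7
finger_force: 50.0
```

```bash
python3 -m creep '[[0,0,-0.1,0,-1],[0,0,-0.05,0,-1],[0,0,-0.05,0,-1],[0,0,0,0,-1]]' 50
python3 -m creep '[[0,0,-0.05,0,-1],[0,0,-0.05,0,-1],[0,0,0,0,-1]]' 50
```

```text
time: 23.22
eef_pos: [540.3, 203.5, 110.4]
ee_rot: [[1.0, -0.013, 0.001], [-0.013, -1.0, 0.0], [0.001, -0.0, -1.0]]
contact_force: [0.5, -3.1, 3.9]
grip_width: 15.9
finger_force: 50.0
time: 23.6
eef_pos: [540.4, 203.5, 110.3]
ee_rot: [[1.0, -0.012, 0.002], [-0.012, -1.0, 0.0], [0.002, -0.0, -1.0]]
contact_force: [-4.2, -4.5, 12.3]
grip_width: 15.6
finger_force: 50.0
```

```bash
python3 -m creep '[[0,0,0.1,0,-1],[0,0,0,0,-1],[0,0,0,0,-0.6],[0,0,0,0,-0.4],[0,0,0,0,0],[0,0,0,0,0.5],[0,0,0,0,0.8],[0,0,0,0,0.8],[0,0,0,0,0.8],[0,0,0,0,0.8]]' 50
python3 -c "
from h import *
print(sense()['joints'])"
```

```text
time: 24.85
eef_pos: [539.8, 203.5, 109.6]
ee_rot: [[1.0, -0.013, -0.0], [-0.013, -1.0, 0.0], [-0.0, -0.0, -1.0]]
contact_force: [-0.5, 0.7, -0.6]
grip_width: 77.0
finger_force: 0.0
[ 6.99399067e-01  3.21055521e-01 -3.80044123e-01 -2.81501144e-05
 -8.69690977e-01  8.58591179e-01]
```

```bash
python3 -m creep '[[0,0,1,0,0.8],[0,0,2.5,0,0.8],[0,0,3,0,0.8],[0,0,1.5,0,0.8],[0,-1,0,-0.157,0.8],[0,-1.2,0,-0.157,0.8],[0,-1.2,0,-0.157,0.8],[0,-1.2,0,-0.157,0.8],[0,-1.2,0,-0.157,0.8],[0,-1.2,0,-0.157,0.8],[0,-1.2,0,-0.157,0.8],[0,-1.2,0,-0.157,0.8],[0,-1.2,0,-0.157,0.8],[0,-1.2,0,-0.157,0.8],[0,0,0,0,0.8],[0,0,0,0,0.8]]' 20
python3 - <<'E'
from h import *
f=grab_frame("top");g=cv2.resize(f["color"][185:300,110:245],None,fx=5.5,fy=5,interpolation=cv2.INTER_CUBIC);cv2.imwrite("pics/b7.png",g)
E
```

```text
time: 26.85
eef_pos: [539.9, 85.7, 189.5]
ee_rot: [[-0.009, -1.0, -0.0], [-1.0, 0.009, 0.0], [-0.0, 0.0, -1.0]]
contact_force: [0.3, 0.4, 0.3]
grip_width: 78.9
finger_force: 0.0
```

View pics/b7.png

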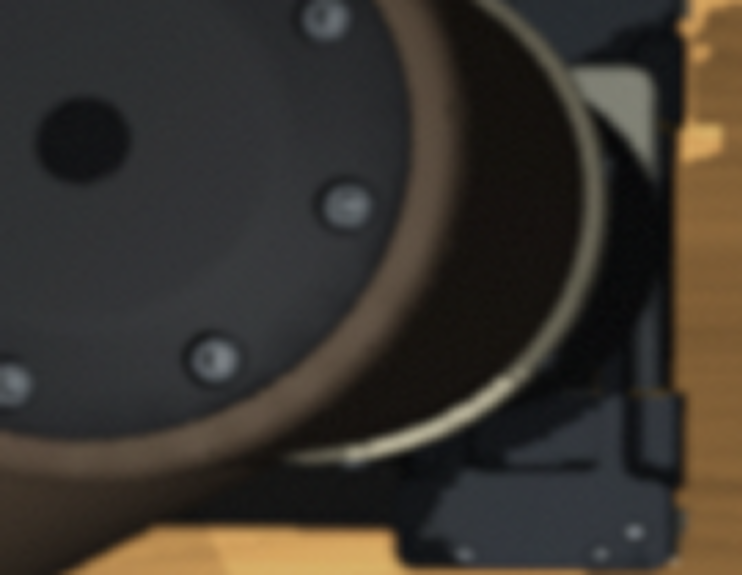

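```bash
python3 -m creep '[[0,0,-1,0,0.8],[0,0,-2,0,0.8],[0,0,-3,0,0.8],[0,0,-3,0,0.8],[0,0,-3,0,0.8],[0,0,-2,0,0.8],[0,0,-1.2,0,0.8],[0,0,-0.5,0,0.8],[0,0,0,0,0.8],[0,0.3,0,0,0.8],[0,0.3,0,0,0.8],[0,0.3,0,0,0.8],[0,0.3,0,0,0.8],[0,0,0,0,0.8]]' 20
python3 -m creep '[[0,0.2,0,0,0.8],[0,0.2,0,0,0.8],[0,0.2,0,0,0.8],[0,0.2,0,0,0.8],[0,0.2,0,0,0.8]]' 20
python3 -m creep '[[0,0.2,0,0,0.8],[0,0.2,0,0,0.8],[0,0.2,0,0,0.8],[0,0.2,0,0,0.8]]' 20
```

```text
time: 28.65
eef_pos: [539.9, 97.8, 32.6]
ee_rot: [[-0.012, -1.0, 0.0], [-1.0, 0.012, 0.0], [-0.0, -0.0, -1.0]]
contact_force: [1.6, 0.5, -0.6]
grip_width: 78.6
finger_force: 0.0
time: 29.28
eef_pos: [539.6, 107.1, 32.5]
ee_rot: [[-0.012, -1.0, -0.001], [-1.0, 0.012, -0.001], [0.001, 0.001, -1.0]]
contact_force: [0.2, -4.2, 2.3]
grip_width: 78.9
finger_force: 2.0
time: 29.78
eef_pos: [539.7, 115.6, 32.5]
ee_rot: [[-0.012, -1.0, -0.0], [-1.0, 0.012, -0.0], [0.0, 0.0, -1.0]]
contact_force: [0.7, -5.0, 0.3]
grip_width: 78.5
finger_force: 1.8
```

Contact is made and the basket slides at about 5 N. I keep pushing slowly.

```bash
python3 -m creep '[[0,0.15,0,0,0.8],[0,0.15,0,0,0.8],[0,0.15,0,0,0.8],[0,0.15,0,0,0.8]]' 20
python3 -m creep '[[0,0.1,0,0,0.8],[0,0.1,0,0,0.8],[0,0.1,0,0,0.8]]' 20
```

```text
time: 30.28
eef_pos: [539.8, 121.6, 32.5]
ee_rot: [[-0.012, -1.0, -0.0], [-1.0, 0.012, 0.0], [-0.0, 0.0, -1.0]]
contact_force: [-0.1, -2.9, -0.2]
grip_width: 78.9
finger_force: 1.6
time: 30.65
eef_pos: [539.8, 124.6, 32.5]
ee_rot: [[-0.012, -1.0, -0.0], [-1.0, 0.012, 0.0], [-0.0, 0.0, -1.0]]
contact_force: [0.8, -2.7, -0.7]
grip_width: 78.7
finger_force: 1.4
```

```bash
python3 -m creep '[[0,0.1,0,0,0.8],[0,0.1,0,0,0.8]]' 20 | grep -E "eef|contact"
python3 -m creep '[[0,0.1,0,0,0.8],[0,0,0,0,0.8]]' 20| grep -E "eef|contact"
```

```text
eef_pos: [539.8, 126.6, 32.5]
contact_force: [0.6, -2.8, -0.6]
eef_pos: [539.9, 127.7, 32.5]
contact_force: [-0.7, -1.0, -1.4]
```

```bash
python3 -m creep '[[0,0.1,0,0,0.8],[0,0,0,0,0.8]]' 20 | grep -E "eef|contact"
python3 -m creep '[[0,0.1,0,0,0.8],[0,0,0,0,0.8]]' 20| grep -E "eef|contact"
```

```text
eef_pos: [539.8, 128.5, 32.5]
contact_force: [-0.9, -2.2, -1.5]
eef_pos: [539.8, 128.6, 32.6]
contact_force: [1.9, -7.0, -1.2]
```

```bash
python3 -m creep '[[0,0.1,0,0,0.8],[0,0,0,0,0.8]]' 20 | grep -E "eef|contact"
```

```text
eef_pos: [539.7, 128.7, 32.5]
contact_force: [2.8, -12.8, 0.6]
```

Firm stop, as expected within 1 mm of the flush position. Now I retreat and check by measurement.

```bash
python3 -m creep '[[0,-0.2,0,0,0.8],[0,-0.5,0,0,0.8],[0,-1.5,0,0,0.8],[0,-2,1,0,0.8],[0,-1,3,0,0.8],[0,0,4,0,0.8],[0,0,4,0,0.8],[0,0,4,0,0.8],[0,-4,2,0,0.8],[0,-5,0,0,0.8],[0,-5,0,0,0.8],[0,-5,0,0,0.8],[0,-5,0,0,0.8],[0,-5,0,0,0.8],[0,-5,0,0,0.8],[0,-5,0,0,0.8],[0,-3,0,0,0.8],[0,0,0,0,0.8]]' 20
python3 - <<'E'
from h import *
f=grab_frame("top");im=f["color"];cv2.imwrite("pics/end.png",im)
g=im.max(2)
# rows across the basket: bright transitions along columns (image right = -y)
for r in (212,216,245,265,269):
    print(r,g[r,112:234].tolist())
for c in (150,190,200): print("col",c,g[190:296,c].tolist())
E
```

```text
time: 34.15
eef_pos: [538.4, -344.3, 212.7]
ee_rot: [[-0.016, -1.0, -0.0], [-1.0, 0.016, -0.0], [0.0, 0.0, -1.0]]
contact_force: [-0.4, 0.3, -0.3]
grip_width: 79.2
finger_force: 0.0
212 [238, 238, 238, 238, 238, 238, 237, 236, 235, 233, 226, 195, 150, 126, 122, 123, 124, 126, 128, 128, 128, 125, 125, 125, 126, 126, 126, 125, 126, 126, 127, 134, 140, 141, 142, 154, 187, 219, 229, 230, 226, 194, 131, 99, 96, 90, 80, 72, 70, 75, 87, 97, 109, 119, 119, 111, 107, 104, 104, 110, 119, 123, 123, 124, 124, 125, 123, 125, 128, 135, 141, 141, 141, 142, 142, 142, 142, 140, 133, 128, 128, 128, 129, 129, 130, 129, 133, 166, 205, 196, 135, 76, 54, 41, 26, 16, 17, 18, 24, 26, 26, 25, 25, 26, 26, 25, 27, 26, 27, 27, 27, 28, 28, 27, 28, 25, 22, 22, 22, 25, 56, 132]
216 [233, 233, 233, 233, 233, 234, 234, 234, 234, 231, 218, 166, 98, 65, 60, 61, 62, 80, 109, 120, 103, 65, 32, 24, 26, 27, 26, 25, 29, 54, 121, 191, 224, 230, 229, 229, 229, 228, 229, 229, 221, 178, 100, 38, 21, 23, 25, 26, 43, 107, 183, 224, 231, 231, 231, 232, 234, 229, 194, 126, 58, 29, 26, 25, 19, 17, 14, 28, 90, 170, 220, 231, 232, 23
[... 2655 characters left out ...]
3, 89, 85, 85, 85, 83, 82, 84, 83, 82, 74, 70, 69, 70, 70, 69, 68, 56, 41, 68, 154, 214, 198, 119, 46, 26, 26, 26, 26, 27, 27, 27, 25, 27, 27, 27, 26, 27, 27, 26, 37, 92, 175, 229, 236, 234, 231]
col 200 [235, 232, 216, 162, 83, 35, 26, 27, 28, 28, 26, 25, 25, 26, 25, 25, 24, 24, 48, 120, 191, 213, 205, 195, 194, 194, 196, 197, 197, 197, 196, 193, 191, 189, 189, 189, 190, 194, 198, 198, 197, 193, 191, 190, 190, 191, 194, 199, 202, 203, 203, 203, 202, 202, 202, 203, 202, 203, 205, 214, 219, 220, 220, 216, 207, 201, 199, 200, 199, 201, 201, 203, 203, 202, 203, 199, 191, 186, 186, 190, 187, 153, 90, 39, 25, 25, 25, 26, 25, 24, 25, 25, 23, 24, 23, 22, 25, 22, 23, 30, 73, 148, 204, 223, 226, 227]
```

Run:
```python
from h import *
f=grab_frame("top")
def L(rows,idx,z):
    P=onplane(f,np.c_[np.array(idx)+112,rows],z)[:,:2];k=np.polyfit(P[:,0],P[:,1],1);return k[0],np.polyval(k,540)
r=[216,245,265]
print("rim inner -y",L(r,[86.9,86.15,85.9],50))
print("rim outer -y",L(r,[90.3,89.7,89.6],50))
print("mat right",L(r,[120.6,120.9,119.9],5),"bar inner/outer")
P=onplane(f,[[200,208.9],[200,272.2]],50);print("x mid",P[:,0],P[:,0].mean())
print("bar outer",L(r,[11.2,10.2,9.3],25))
im=f["color"][170:300,290:450];t=cv2.cvtColor(im,cv2.COLOR_BGR2GRAY)
s=sense();print(s["time"],s["contact_force"])
```

```text
rim inner -y (np.float64(-0.011315760049698139), np.float64(145.03050388495123))
rim outer -y (np.float64(-0.0062329556204624645), np.float64(137.41134462176322))
mat right (np.float64(-0.01268112833378047), np.float64(76.84516019407917)) bar inner/outer
x mid [608.29696429 473.33200805] 540.8144861705186
bar outer (np.float64(-0.007331293068403387), np.float64(320.57557613416645))
34.25 [-0.19300098  1.53509176 -0.13829632]
```

```bash
python3 -c "
from plant import *
print(job_done())"
```

```text
the job is handed in; nothing more can be done
None
```

The job is handed in and no verdict came back: all five spacers are in the tray, and the basket stands on the mat against the stop bar, about 25 mm from the mat's middle and square to within about 0.01 rad by my last camera measurement.

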